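# Rig the drip chute and hang the washed key carriers

### The job

The washed keys have to drip dry without losing a screw. First drop the square strainer into the collar over the tin cup, with its notched corner at the locating key so that it lies flat and fully down; then hang every key carrier lying on the bench on the chute, each on a headed stud of its own: keyhole over the stud's head, then slid down the slope until the closed end of the slot bears on the stud. Leave the other things on the bench where they are.

Things in the scene. Friction and masses are not known exactly. Their poses are not given: they have to be found in the camera images.
- drain: Drain stand, fixed to the bench: a square collar over a tin cup, and the galvanised chute that slopes down into it. Origin on the bench under the middle of the collar; x points horizontally from the collar up-slope along the chute, z up. Chute 264 mm wide; legs below it.
- chute: The galvanised chute of the stand. Origin: middle of its lower lip on the upper surface (55 mm in x and 98 mm in z from the drain origin); x runs up the slope (25 degrees from level), y across, z square to the surface, outward. The surface runs from x = 0 to 238 mm (96 mm wide below x = 45 mm, 264 mm wide above) with upturned edges at most 10 mm high.
- collar_seat (a point): Centre of the collar's ledge, 80 mm above the bench, where the strainer's underside comes to rest. The opening is 98 x 98 mm inside, its sides along the drain's x and y; its walls (4 mm thick) stand 12 mm above the ledge.
- collar_key (a point): The locating key, a dark 16 x 16 mm post in one corner of the collar opening, as high as the walls; this point is the middle of the post at ledge height, at (-41, +41) mm in the drain's x, y from the centre.
- strainer: Square perforated steel strainer 92 x 92 x 4 mm with one corner notched out (22 x 22 mm, at its -x, +y corner) and an upright black grip tab in its middle, 40 mm long along its x, 10 mm thick in y, from z = 4 to 44 mm. Origin: centre of the underside, z up. About 0.16 kg.
- strainer_notch (a point): Where the middle of the locating key comes when the strainer is seated: in the notched corner, at (-41, +41, 0) mm in the strainer's frame.
- stud1 (a point): Foot of headed stud 1 of 3 on the chute surface, at x = 180 mm, y = 76 mm in the chute's frame. Neck 7 mm thick; the head is 16 mm across, its underside 7 mm and its top 11.5 mm off the surface.
- stud2 (a point): Foot of headed stud 2 of 3 on the chute surface, at x = 180 mm, y = 0 mm in the chute's frame. Neck 7 mm thick; the head is 16 mm across, its underside 7 mm and its top 11.5 mm off the surface.
- stud3 (a point): Foot of headed stud 3 of 3 on the chute surface, at x = 180 mm, y = -76 mm in the chute's frame. Neck 7 mm thick; the head is 16 mm across, its underside 7 mm and its top 11.5 mm off the surface.
- carrier_octave: Key carrier (may be absent) with a silver octave key (thin bent arm, small cup). Steel plate 4 mm thick with a keyhole and an upright black tab. Origin: underside, on the centre line; z up, x to the keyhole end; plate x -85..60, y -26..26 mm. Tab centred at x = -22, y = 0: 40 long, 10 thick in y, z 4 to 44. The key (below z = 14) lies beyond the tab at the -x end and along its +y side. 0.18 kg.
- carrier_octave_slot (a point): On the carrier's underside, 47 mm in x from its origin: where the stud's neck stands when the carrier has slid fully down and the closed end of the slot bears on it. The keyhole: entry hole 24 mm across centred at x = 18 mm, joined on its +x side by a slot 11 mm wide that ends at x = 50.5 mm.
- carrier_eflat: Key carrier (may be absent) with a brass low E-flat key (one 38 mm cup). Steel plate 4 mm thick with a keyhole and an upright black tab. Origin: underside, on the centre line; z up, x to the keyhole end; plate x -85..60, y -26..26 mm. Tab centred at x = -22, y = 0: 40 long, 10 thick in y, z 4 to 44. The key (below z = 14) lies beyond the tab at the -x end and along its +y side. 0.18 kg.
- carrier_eflat_slot (a point): On the carrier's underside, 47 mm in x from its origin: where the stud's neck stands when the carrier has slid fully down and the closed end of the slot bears on it. The keyhole: entry hole 24 mm across centred at x = 18 mm, joined on its +x side by a slot 11 mm wide that ends at x = 50.5 mm.
- carrier_stack: Key carrier (may be absent) with a silver stack key (straight tube, two cups). Steel plate 4 mm thick with a keyhole and an upright black tab. Origin: underside, on the centre line; z up, x to the keyhole end; plate x -85..60, y -26..26 mm. Tab centred at x = -22, y = 0: 40 long, 10 thick in y, z 4 to 44. The key (below z = 14) lies beyond the tab at the -x end and along its +y side. 0.18 kg.
- carrier_stack_slot (a point): On the carrier's underside, 47 mm in x from its origin: where the stud's neck stands when the carrier has slid fully down and the closed end of the slot bears on it. The keyhole: entry hole 24 mm across centred at x = 18 mm, joined on its +x side by a slot 11 mm wide that ends at x = 50.5 mm.
- spring_bender: Bystander, not part of the job: spring bender: turned wood handle and steel shank with a flat tip, 170 mm long, 20 mm high.
- pad_tray: Bystander, not part of the job: white plastic pad tray with six compartments, 110 x 170 x 24 mm high.
- key_oil: Bystander, not part of the job: amber bottle of key oil, 36 mm wide, 85 mm tall.
- screwdriver: Bystander, not part of the job: screwdriver, 160 mm long.
- mouthpiece_cap: Bystander, not part of the job: brass mouthpiece cap standing upright, 34 mm wide, 62 mm tall.
- cork_block: Bystander, not part of the job: cork block 50 x 35 x 20 mm.
- brush: Bystander, not part of the job: cleaning brush, 170 mm long.
- pad_box: Bystander, not part of the job: small cardboard box 80 x 60 x 35 mm.
Not all that is in view belongs to the job. What is shaped like the strainer but pink or purple is not meant.

How it is judged:
By the outcome, as a careful person would: the job done as asked, in the order asked, and still so for the second after the job is handed in, with the robot touching nothing.
Of carrier_octave, carrier_eflat, carrier_stack only 2 to 3 are there at a start; the rules pass over those that are not, and their reading is None.
At some moment in a run one of carrier_octave, carrier_eflat, carrier_stack may be knocked a few centimetres aside while the robot is not near it.
It also fails if it takes over 210 s, if anything falls off the work surface, if the arm or the gripper's body presses on something with over 40 N, if the wrist force passes 120 N, or if a joint passes its speed limit or range.

### The arm

A 7-joint arm with a two-finger parallel gripper is mounted at the origin on the work surface. World frame = base frame: x ahead of the robot, y to its left, z up, the work surface at z = 0. Lengths are in m, angles in rad, forces in N, time in s.
With the tool pointing down it reaches from about 0.425 to 0.875 m from the base axis. Payload 9.9 kg.
Tool frame: the origin (TCP) lies between the finger pads; the fingertips stand 11 mm ahead of it and the grasp point (between the pads) lies 8 mm behind it; z points along the fingers, y is the line along which they close (so a half turn about z gives the same grasp; the last joint's range is limited). The gripper opens to 85 mm and grips with 20 to 120 N. Pads are 22 mm wide; open, the fingers measure 114 mm over their backs; the gripper's body (76 mm by 85 mm) begins 54 mm behind the grasp point. The pads swing forward as they close: fully open they stand 13 mm farther back than shut.
Start: joints at [1.199, 0.576, 0.025, 1.437, -0.015, 1.129, -0.057], TCP at [0.192, -0.647, 0.242] pointing down, gripper open.
Joint ranges: [-2.76, 2.76], [-0.34, 2.15], [-1.52, 1.57], [0.19, 2.46], [-1.09, 4.23], [0.17, 1.99], [-2.82, 2.82]. Speed limits (rad/s): [2.22, 2.22, 3.01, 3.01, 3.14, 3.14, 3.14].

### API

Orientations are given as a unit quaternion [x, y, z, w].
In Python, from workcell import r, imaging, job, readout gives the robot as it stands. Calls block until the motion is done:
- r.move_to(position, orientation): joint-space move of the TCP to a pose.
- r.move_l(position, orientation=None, velocity=0.15, stop_force=None): straight line of the TCP; orientation=None keeps the orientation; velocity is the mean speed in m/s. With stop_force (N) it stops when the force on the tool has changed by that much, and returns True; else False.
- r.move_joints(angles): joint-space move.
- r.open_jaws() and r.close_gripper(effort=None): open the fingers fully, or close them until they stop; effort is the grip in N (None keeps the last).
- r.sleep(seconds).
- r.ik(position, orientation): joint angles nearest the present ones, or None.
- imaging.read_camera(name): name is "scene" or "top" or "wrist"; returns (picture, depth): 480x640x3 uint8, red, green, blue; 480x640 float32, m along the optical axis (not along the pixel's ray), 0 where there is no reading.
- imaging.calibration(name): a dict with "intrinsics" (3x3 intrinsics, pixels), "camera_from_world" (4x4, takes a point from world to camera coordinates); the wrist camera has in their place "hand_eye" (4x4, takes a point from camera to tool coordinates, whose origin is the TCP and whose axes are the flange's). Camera axes: x right, y up, looking along -z (the intrinsics and any distortion apply to the point x, -y, -z); pixel columns grow to the right and rows downward; lengths in m; the calibration is good to about 2 mm. A picture is of the moment at which its call begins: read the wrist's pose just before it. calibration takes no time and is no camera call.
A pose or a line that the arm cannot do raises r.IKError and nothing moves.
- job.hand_in(): hands the job in; it is judged then, once.
Readings, each from a call of its own:
- readout.get_clock(): time.
- readout.get_qpos(): joint angles.
- readout.get_qd(): joint speeds.
- readout.get_tau(): joint torques, N m.
- readout.get_ee_pos(): TCP position.
- readout.get_tcp_rot(): TCP orientation.
- readout.get_wrist_force(): force on the tool from outside, world axes, zero at the start.
- readout.get_ft_torque(): the same for the moment, N m.
- readout.get_width(): finger opening in m.
- readout.get_grasp_force(): force on a finger pad.
Only numpy, scipy, OpenCV 4.12 (cv2) and the standard library are available. Lean on these libraries where they do the work, as an engineer would, in place of code of your own. Each camera call takes 0.05 s, during which the arm holds its last target. There are 200 camera calls.

## Working session

There is one attempt and no reset: what is moved stays moved. The work goes in short steps, each a Python script; the robot and the scene stay as the last script left them, time stands still between calls to the robot, and variables do not carry over. Pictures are saved under pics/ and viewed, at most 14 in all, crops included, and the job is handed in when it is done.

```bash
mkdir -p pics; ls; cat > h.py <<'E'
import numpy as np, cv2
from workcell import r, imaging, job, readout
from scipy.spatial.transform import Rotation as R
def snap(n,name):
    p,d=imaging.read_camera(n); cv2.imwrite(f'pics/{name}.png',p[:,:,::-1]); np.save(f'pics/{name}.npy',d); return p,d
E
python3 - <<'E'
from h import *
for n in('scene','top','wrist'):
    p,d=snap(n,n+'0'); c=imaging.calibration(n); print(n,{k:(np.round(v,4).tolist() if hasattr(v,'shape') or isinstance(v,list) else v) for k,v in c.items()}, (d>0).mean())
print(readout.get_ee_pos(),readout.get_tcp_rot(),readout.get_clock())
E
```

```text
pics
scene {'intrinsics': [[504.8586, 0.0, 317.0843], [0.0, 504.8586, 233.4066], [0.0, 0.0, 1.0]], 'camera_from_world': [[-0.7367, 0.6762, -0.0061, 0.3431], [-0.3812, -0.4078, 0.8297, 0.0793], [0.5585, 0.6135, 0.5582, -1.513], [0.0, 0.0, 0.0, 1.0]]} 0.992841796875
top {'intrinsics': [[529.4074, 0.0, 322.8743], [0.0, 529.4074, 245.2819], [0.0, 0.0, 1.0]], 'camera_from_world': [[-0.0056, -0.9999, 0.0112, 0.0128], [0.9976, -0.0048, 0.0696, -0.4834], [-0.0695, 0.0116, 0.9975, -1.3227], [0.0, 0.0, 0.0, 1.0]]} 0.9960221354166666
wrist {'intrinsics': [[349.1794, 0.0, 317.1909], [0.0, 349.1794, 241.2543], [0.0, 0.0, 1.0]], 'hand_eye': [[0.0008, 0.9581, 0.2866, 0.0731], [1.0, -0.0007, -0.0005, -0.0006], [-0.0003, 0.2866, -0.9581, -0.1319], [0.0, 0.0, 0.0, 1.0]]} 0.9961946614583334
[ 0.19150367 -0.64692906  0.24165573] [ 9.89664570e-01  1.43400320e-01 -1.20224369e-04 -6.10278779e-04] 0.15
```

View pics/top0.png

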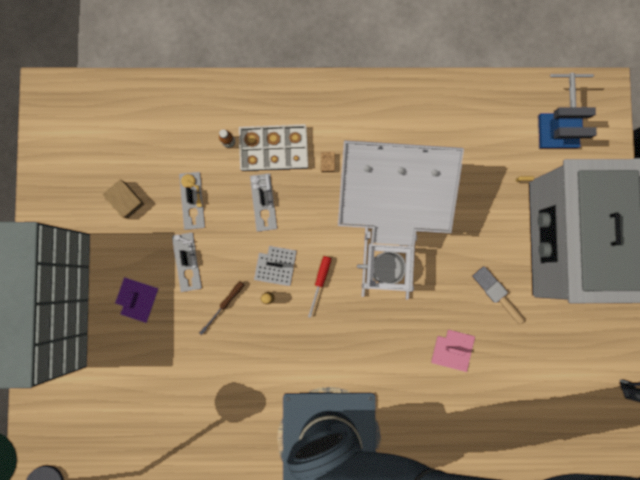

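View pics/scene0.png

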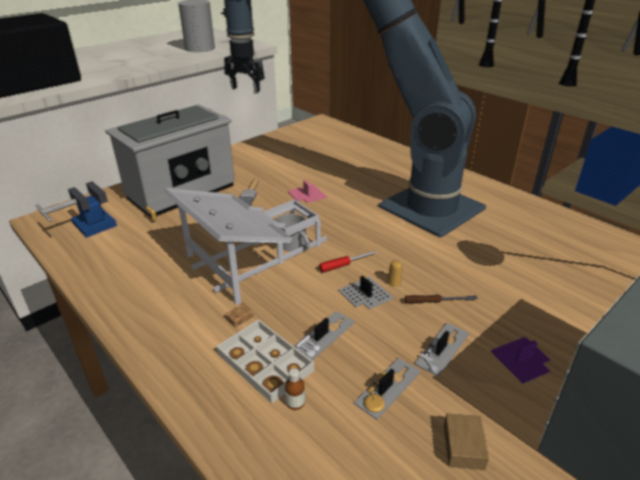

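The top view shows the collar at (388,267) and the chute above it, with stud heads at (368,168), (403,171) and (437,174). The grey perforated strainer is at (276,265), and the pink (454,350) and purple (137,300) plates are decoys. There are three carriers: brass at (192,200), silver at (264,203) and silver at (187,263). All their keyhole ends point toward the robot.

```bash
cat >> h.py <<'E'
def cam(name,pose=None):
    c=imaging.calibration(name); K=np.array(c['intrinsics'])
    if name=='wrist':
        T=np.eye(4); T[:3,:3]=R.from_quat(pose[1]).as_matrix(); T[:3,3]=pose[0]
        W=T@np.array(c['hand_eye'])
    else: W=np.linalg.inv(np.array(c['camera_from_world']))
    return K,W
def ray(px,C):
    K,W=C; px=np.atleast_2d(px).astype(float)
    d=np.c_[(px[:,0]-K[0,2])/K[0,0],-(px[:,1]-K[1,2])/K[1,1],-np.ones(len(px))]
    return W[:3,3],d@W[:3,:3].T
def onz(px,C,z):
    o,d=ray(px,C); return o+d*((z-o[2])/d[:,2])[:,None]
def cloud(D,C):
    v,u=np.mgrid[:480,:640]; o,d=ray(np.c_[u.ravel(),v.ravel()],C)
    P=o+d*D.reshape(-1,1); return P.reshape(480,640,3)
def pose(): return np.array(readout.get_ee_pos()),np.array(readout.get_tcp_rot())
def tri(px1,C1,px2,C2):
    "midpoint of the two rays, and gap"
    o1,d1=ray(px1,C1);o2,d2=ray(px2,C2);d1=d1[0];d2=d2[0]
    s=np.linalg.lstsq(np.c_[d1,-d2],o2-o1,rcond=None)[0]
    a=o1+s[0]*d1;b=o2+s[1]*d2;return (a+b)/2,np.linalg.norm(a-b)
def down(yaw,tilt=None):
    "tool pointing down, tool y (closing line) horizontally at yaw+90deg: tool x = (cos yaw, sin yaw)"
    c,s=np.cos(yaw),np.sin(yaw)
    return R.from_matrix(np.c_[[c,s,0],[s,-c,0],[0,0,-1]]).as_quat()
E
python3 - <<'E'
from h import *
C=cam('top'); P=cloud(np.load('pics/top0.npy'),C)
print('cam',C[1][:3,3])
for n,(u,v) in dict(strainer=(276,265),collar=(388,267),e=(193,200),s1=(264,203),s2=(187,263),st1=(368,168),st2=(403,171),st3=(437,174),bench=(330,350),bench2=(100,120),lipL=(372,230),lipR=(412,233),tl=(345,143),tr=(461,150),collar_tab=(363,267)).items():
    print(n,np.round(np.median(P[v-1:v+2,u-1:u+2].reshape(-1,3),0),3))
for u,v in((276,265),(192,200),(264,203),(187,263)):
    Q=P[v-25:v+26,u-25:u+26].reshape(-1,3); m=Q[:,2]>.03; print(u,v,np.round(Q[m].mean(0),4),m.sum(),np.round(Q[:,2].max(),4))
for i in ((.55,-.2),(.55,.1),(.6,.2),(.7,-.2)):
    for y in(0,np.pi/2,-np.pi/2):print(i,y,r.ik([*i,.3],down(y)))
E
python3 - <<'E'
import cv2
a=cv2.imread('pics/top0.png')
cv2.imwrite('pics/crop1.png',cv2.resize(a[130:310,160:480],None,fx=2.5,fy=2.5,interpolation=cv2.INTER_CUBIC))
E
```

```text
cam [0.39031566 0.02577239 1.35291038]
strainer [0.433 0.127 0.045]
collar [ 0.428 -0.156  0.006]
e [0.602 0.341 0.008]
s1 [0.591 0.158 0.022]
s2 [0.441 0.353 0.011]
st1 [ 0.644 -0.09   0.185]
st2 [ 0.638 -0.168  0.181]
st3 [ 0.631 -0.245  0.18 ]
bench [ 0.219 -0.007 -0.001]
bench2 [0.812 0.586 0.001]
lipL [ 0.514 -0.106  0.118]
lipR [ 0.505 -0.199  0.113]
tl [ 0.697 -0.038  0.204]
tr [ 0.681 -0.295  0.203]
collar_tab [ 0.427 -0.087  0.056]
276 265 [0.428  0.1168 0.2426] 79 1.3529
192 200 [0.58   0.3034 0.2201] 96 1.3529
264 203 [0.5754 0.146  0.2212] 81 1.3529
187 263 [0.4462 0.3234 0.1829] 93 1.3529
(0.55, -0.2) 0 [ 0.31601201  0.39476476 -0.0706214   1.59221415  0.02966113  1.15566138
 -1.33195571]
(0.55, -0.2) 1.5707963267948966 [ 0.55404529  0.41646708 -0.43038858  1.58331071  0.18341837  1.18202055
  0.08634422]
(0.55, -0.2) -1.5707963267948966 [ 0.01803544  0.41635249  0.3812078   1.60319809 -0.16530228  1.15400639
 -2.70476277]
(0.55, 0.1) 0 [ 0.06064316  0.37940322 -0.46962814  1.64775694  0.18397645  1.15850622
 -2.02509295]
(0.55, 0.1) 1.5707963267948966 [ 0.16175331  0.40
[... 159 characters left out ...]
8   1.35991363
  2.26767385]
(0.6, 0.2) 0 [-0.09045358  0.50115002 -0.50442865  1.4563266   0.24739802  1.2475254
 -2.19222424]
(0.6, 0.2) 1.5707963267948966 [ 0.0727836   0.55843854 -0.80565165  1.45000992  0.40718925  1.30555439
 -0.76322718]
(0.6, 0.2) -1.5707963267948966 [ 0.26350743  0.7298583  -1.29235324  1.44323259  0.69908998  1.48372095
  2.12758949]
(0.7, -0.2) 0 [ 0.22604286  0.62973218 -0.02441581  1.17522343  0.01478106  1.33680356
 -1.36791474]
(0.7, -0.2) 1.5707963267948966 [ 0.38574255  0.64343717 -0.34887833  1.16716992  0.2110706   1.36506791
  0.0588027 ]
(0.7, -0.2) -1.5707963267948966 [ 0.00870128  0.66290734  0.42611705  1.1859762  -0.2640322   1.34538225
 -2.72894223]
```

View pics/crop1.png

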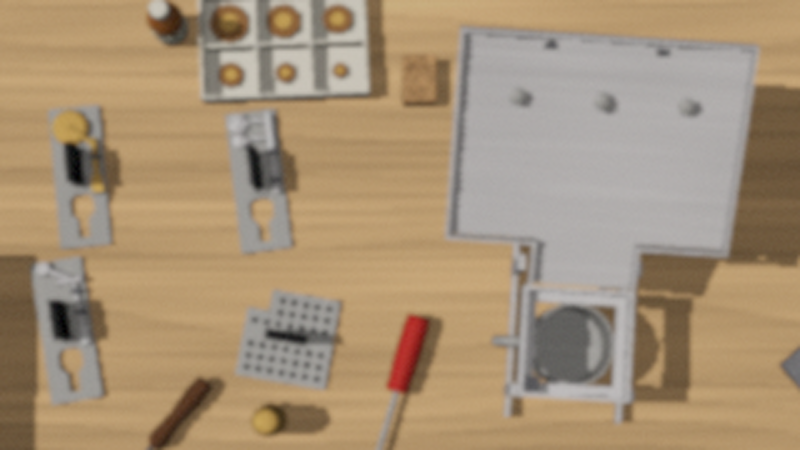

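The crop confirms the target: the grey perforated plate at crop (290,340) has its notch at upper left, (255,303). It is not pink or purple, so it is the strainer. Next I'll take close views with the wrist camera.

```bash
cat >> h.py <<'E'
def wsnap(name):
    po=pose(); p,d=snap('wrist',name); np.savez(f'pics/{name}_pose.npz',p=po[0],q=po[1]); return p,d,cam('wrist',po)
def wload(name):
    z=np.load(f'pics/{name}_pose.npz'); return cv2.imread(f'pics/{name}.png')[:,:,::-1],np.load(f'pics/{name}.npy'),cam('wrist',(z['p'],z['q']))
E
python3 - <<'E'
from h import *
r.move_to([.5,-.12,.36],down(0)); wsnap('wC')
r.move_to([.47,.03,.33],down(0)); wsnap('wA')
r.move_to([.50,.24,.33],down(0)); wsnap('wB')
print(readout.get_clock(),pose())
E
```

```text
4.05 (array([0.5007645 , 0.237839  , 0.32991085]), array([ 9.99998730e-01, -1.47542570e-03,  6.49219676e-05,  5.98693657e-04]))
```

View pics/wA.png

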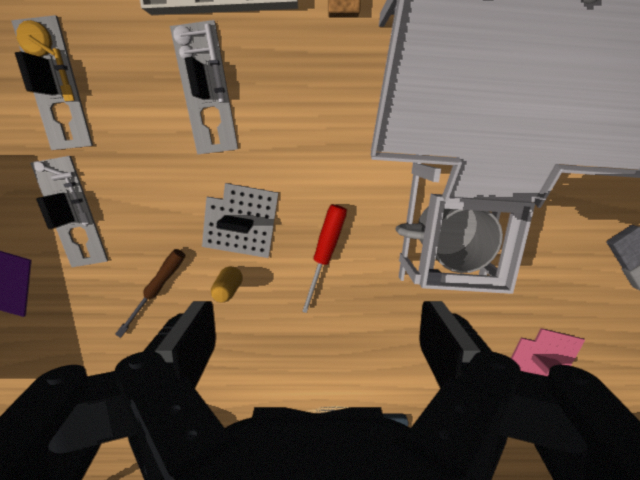

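View pics/wC.png

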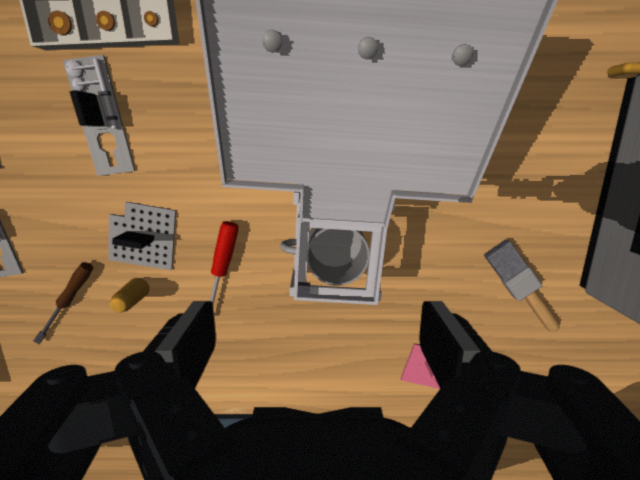

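View pics/wB.png

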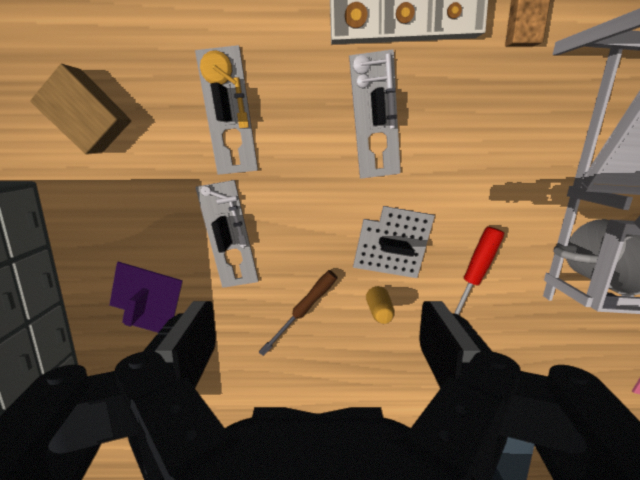

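wA shows the strainer at (240,220) with its notch at upper left, and the collar at (475,245). wC shows the studs at (273,42), (368,48) and (463,55). wB shows eflat (brass) at (228,110), stack (straight tube, two cups) at (375,112) and octave at (228,232). Next I'll compute poses.

```bash
cat >> h.py <<'E'
def rect(P):
    (c,s,a)=cv2.minAreaRect(P[:,:2].astype(np.float32)*1000)
    b=cv2.boxPoints((c,s,a)); e=[b[1]-b[0],b[2]-b[1]]; l=max(e,key=np.linalg.norm)
    return np.array(c)/1000,sorted(s),np.degrees(np.arctan2(l[1],l[0]))%180
def blob(P,c,rad,z0,z1,M=None):
    m=(np.hypot(P[...,0]-c[0],P[...,1]-c[1])<rad)&(P[...,2]>z0)&(P[...,2]<z1)
    if M is not None: m&=M
    n,l,s,_=cv2.connectedComponentsWithStats(m.astype(np.uint8),connectivity=8)
    if n<2: return None,None
    k=1+np.argmax(s[1:,4]); return P[l==k],l==k
E
python3 - <<'E'
from h import *
L={'strainer':(.43,.12),'eflat':(.6,.34),'stack':(.59,.158),'octave':(.441,.353)}
V={n:wload(n) for n in('wA','wB','wC')}
for n,(p,d,C) in V.items():
    P=cloud(d,C); bg=P[(P[...,2]<.01)&(P[...,2]>-.01)&(P[...,0]>.38)]; print(n,'bench',np.median(bg[:,2]).round(4),bg[:,2].std().round(4))
    for k,c in L.items():
        T,m=blob(P,c,.07,.036,.055)
        if T is None or len(T)<15: continue
        v,u=np.nonzero(m); q,s,a=rect(T); print(' ',k,'tab',len(T),q.round(4),np.round(s),round(a,1),'z',np.median(T[:,2]).round(4),np.percentile(T[:,2],95).round(4),'px',u.mean().round(1),v.mean().round(1))
        hsv=cv2.cvtColor(p,cv2.COLOR_RGB2HSV); M=(hsv[...,1]<40)&(hsv[...,2]>90)
        T,m=blob(P,c,.11,-.003,.02,M)
        q,s,a=rect(T); print('    plate',len(T),q.round(4),np.round(s),round(a,1),'z',np.median(T[:,2]).round(4))
    T,m=blob(P,(.43,-.155),.09,.086,.098)
    if T is not None and len(T)>50: q,s,a=rect(T); print('  collar',len(T),q.round(4),s,a)
p,d,C=V['wC'];P=cloud(d,C)
m=(P[...,0]>.54)&(P[...,0]<.61)&(P[...,1]>-.26)&(P[...,1]<-.08)&(P[...,2]>.1)
Q=P[m]; c=Q.mean(0); n=np.linalg.svd(Q-c,full_matrices=False)[2][2]; n*=np.sign(n[2]); print('chute n',n.round(4),'slope',np.degrees(np.arccos(n[2])),'yaw',np.degrees(np.arctan2(-n[1],-n[0])),'c',c.round(4),'rms',((Q-c)@n).std())
h=(P-c)@n
for s in((.644,-.09),(.638,-.168),(.631,-.245)):
    mm=(np.hypot(P[...,0]-s[0],P[...,1]-s[1])<.025)&(h>.006)&(h<.02)
    v,u=np.nonzero(mm); T=P[mm]; print('stud',len(T),((T.max(0)+T.min(0))/2).round(4),T.mean(0).round(4),np.percentile(h[mm],90).round(4),u.mean(),v.mean())
E
```

```text
wA bench 0.0006 0.0019
  strainer tab 298 [0.4358 0.1349] [11. 40.] 79.4 z 0.0439 0.0454 px 232.8 226.6
    plate 3012 [0.4364 0.1349] [91. 91.] 79.8 z 0.0044
  eflat tab 548 [0.6108 0.3491] [12. 39.] 5.5 z 0.0436 0.0454 px 27.0 71.6
    plate 1578 [0.5632 0.3447] [54. 66.] 6.1 z 0.0045
  stack tab 427 [0.6061 0.167 ] [11. 40.] 7.1 z 0.0439 0.0456 px 193.3 76.5
    plate 3243 [0.5973 0.1658] [ 52. 144.] 7.1 z 0.0047
  octave tab 407 [0.4536 0.3612] [11. 40.] 9.5 z 0.0434 0.0453 px 47.7 212.2
    plate 1136 [0.4087 0.3538] [54. 71.] 10.3 z 0.0044
  collar 2174 [ 0.4276 -0.1471] [107.83758544921875, 109.7402114868164] 176.1971
wB bench 0.0006 0.0018
  strainer tab 281 [0.4363 0.1355] [10. 40.] 78.3 z 0.0438 0.0455 px 398.7 249.7
    plate 2954 [0.4366 0.1353] [91. 92.] 80.3 z 0.0044
  eflat tab 389 [0.6114 0.3495] [11. 39.] 5.2 z 0.044 0.0456 px 218.2 101.4
    plate 1815 [0.5893 0.3473] [ 52. 118.] 5.7 z 0.0045
  stack tab 366 [0.6065 0.1673] [10. 40.] 7.0 z 0.044 0.0456 px 380.1 105.9
    plate 3689 [0.5973 0.1661] [ 52. 144.] 7.1 z 0.0048
  octave tab 292 [0.4539 0.3616] [11. 40.] 9
[... 197 characters left out ...]
strainer tab 271 [0.436  0.1347] [10. 41.] 80.1 z 0.0437 0.0454 px 128.2 242.6
    plate 2467 [0.4363 0.1352] [92. 93.] 79.8 z 0.0044
  stack tab 414 [0.6062 0.1663] [11. 40.] 6.3 z 0.0438 0.0457 px 79.9 107.7
    plate 1344 [0.5576 0.1611] [53. 66.] 7.8 z 0.0044
  collar 1500 [ 0.4277 -0.1473] [106.3656005859375, 110.240478515625] 176.25227
chute n [-0.9999 -0.0091  0.0069] slope 89.60460380679058 yaw 0.5211231993979785 c [ 0.5774 -0.1669  0.1719] rms 0.019347122598915835Traceback (most recent call last):
  File "<stdin>", line 21, in <module>
    return umr_maximum(a, axis, None, out, keepdims, initial, where)
ValueError: zero-size array to reduction operation maximum which has no identity
```

```bash
python3 - <<'E'
from h import *
p,d,C=wload('wC');P=cloud(d,C)
for b in range(2):
    m=(P[...,0]>.52)&(P[...,0]<.60)&(P[...,1]>-.25)&(P[...,1]<-.06)&(P[...,2]>.09)&(P[...,2]<.22)
    if b: m&=abs(h)<.003
    Q=P[m]; c=Q.mean(0); n=np.linalg.svd(Q-c,full_matrices=False)[2][2]; n*=np.sign(n[2]); h=(P-c)@n
print('chute n',n.round(4),'slope',np.degrees(np.arccos(n[2])),'yaw',np.degrees(np.arctan2(-n[1],-n[0])),'c',c.round(4),'rms',((Q-c)@n).std(),len(Q))
S=[]; Ct=cam('top')
for s in((.644,-.09),(.638,-.168),(.631,-.245)):
    mm=(np.hypot(P[...,0]-s[0],P[...,1]-s[1])<.03)&(h>.0085)&(h<.02)
    v,u=np.nonzero(mm); T=P[mm]; S.append(T.mean(0)); print('stud',len(T),T.mean(0).round(4),np.percentile(h[mm],[10,90]).round(4),u.mean(),v.mean())
dy=S[0]-S[2]; yaw=np.arctan2(-dy[0],dy[1]); print('yaw studs',np.degrees(yaw),np.linalg.norm(dy))
# drain origin from stud2 head
n0=R.from_euler('z',yaw).as_matrix()@np.array([-np.sin(np.radians(25)),0,np.cos(np.radians(25))])
foot=S[1]-n0*.0115; print('foot2',foot.round(4),'plane dist',((foot-c)@n).round(4)); ex=np.array([np.cos(yaw),np.sin(yaw)])
print('drain xy from studs',(foot[:2]-.2181*ex).round(4))
# collar walls in the drain frame
for nm in('wA','wC'):
    p,d,C=wload(nm);P=cloud(d,C); o=np.array([.4278,-.1473]); ey=np.array([-ex[1],ex[0]])
    q=P[...,:2]-o; X=q@ex; Y=q@ey; Z=P[...,2]; w=(abs(X)<.08)&(abs(Y)<.08)&(Z>.0885)&(Z<.0955)
    for nm2,A,B in(('x',X,Y),('y',Y,X)):
        k=w&(abs(B)<.03); print(nm,nm2,np.round(np.percentile(A[k&(A<0)],[2,50,98]),4),np.round(np.percentile(A[k&(A>0)],[2,50,98]),4),np.median(Z[k]).round(4))
    k=w&(abs(X)<.046)&(abs(Y)<.046); print('inner high pts',k.sum(),X[k].mean(),Y[k].mean(),p[k].mean(0))
    k=(Z>.07)&(Z<.087)&(abs(X)<.048)&(abs(Y)<.048); print('ledge',k.sum(),np.median(Z[k]))
E
```

```text
chute n [-0.4221  0.0274  0.9061] slope 25.022260632274683 yaw -3.7179479807594555 c [ 0.5636 -0.1564  0.1371] rms 0.0007003023236783524 15852
stud 338 [ 0.6445 -0.0851  0.1844] [0.0091 0.0121] 271.93491124260356 41.22781065088758
stud 334 [ 0.6397 -0.1604  0.1845] [0.0091 0.0121] 367.7245508982036 47.97904191616767
stud 321 [ 0.6348 -0.2359  0.1846] [0.0093 0.012 ] 462.7725856697819 54.87227414330218
yaw studs -3.6857371500665645 0.15105617901364313
foot2 [ 0.6446 -0.1607  0.1741] plane dist -0.0008
drain xy from studs [ 0.4269 -0.1467]
wA x [-0.0547 -0.0518 -0.0502] [0.0474 0.0497 0.0514] 0.0922
wA y [-0.0529 -0.0497 -0.0479] [0.0491 0.052  0.0536] 0.092
inner high pts 114 -0.03959994643163714 0.03970202045588242 [66.00877193 64.0877193  66.93859649]
ledge 2141 0.08029279195393046
wC x [-0.0549 -0.0519 -0.0504] [0.0472 0.0494 0.0513] 0.0921
wC y [-0.0527 -0.0504 -0.0486] [0.0492 0.0512 0.0531] 0.0923
inner high pts 100 -0.03950497598455992 0.03969853160762843 [65.12 63.21 66.03]
ledge 1777 0.08031295044253672
```

```bash
python3 - <<'E'
from h import *
for n in('wA','wB'):
    p,d,C=wload(n); T,m=blob(cloud(d,C),(.357,.147),.045,.05,.075); print(n,rect(T),T[:,2].max(),T[:,:2].min(0),T[:,:2].max(0))
d=np.load('pics/top0.npy'); T,m=blob(cloud(d,cam('top')),(.357,.147),.045,.05,.075); print(rect(T))
g=np.radians(79.9); t=np.radians(176.3)
print(r.ik([.436,.135,.024],down(g)),r.ik([.4267,-.1465,.104],down(t)))
# hanging poses
ex=R.from_euler('z',-3.7,degrees=True); Ch=ex*R.from_euler('y',-25,degrees=True)
for y in(.076,0,-.076):
    tcp=np.array([.4267,-.1465,0])+ex.apply([.055,0,.098])+Ch.apply([.133-.022,y,.030])
    q=(Ch*R.from_matrix(np.diag([-1,1.,-1]))).as_quat(); print(y,tcp.round(3),r.ik(tcp,q))
E
```

```text
wA (array([0.35438199, 0.15068327]), [25.876232147216797, 28.56618309020996], np.float32(50.536263)) 0.06366915485757174 [0.34074413 0.13763407] [0.36719672 0.16583528]
wB (array([0.35568793, 0.15298251]), [24.942895889282227, 28.902128219604492], np.float32(98.302414)) 0.06321377883779516 [0.34263897 0.13799022] [0.36825539 0.16686108]
(array([0.35192355, 0.15090683]), [25.816139221191406, 27.67128562927246], np.float32(45.840935))
[-0.11035653  0.63379489 -0.42905992  2.21647665  0.65684244  0.41530789
 -1.2542282 ] [ 0.83905753  0.57415473 -0.8943176   2.15572203  0.69079055  0.72710881
  0.98421739]
0.076 [ 0.574 -0.08   0.172] [ 0.61333838  0.44567153 -0.76917447  2.16409383  1.09315099  0.39243126
  0.49054556]
0 [ 0.569 -0.156  0.172] [ 0.79831605  0.47102164 -0.79683454  2.131305    0.97930535  0.36502983
  0.76252766]
-0.076 [ 0.564 -0.232  0.172] [ 1.00735159  0.53446855 -0.89612099  2.06871026  0.90769205  0.40947972
  0.99190324]
```

```bash
python3 - <<'E'
from h import *
a=np.radians(-100.1); ux=np.array([np.cos(a),np.sin(a)]); c=np.array([.4363,.1351]); g=down(a+np.pi)
tc=c+.005*ux
r.move_to([*tc,.16],g); r.move_l([*tc,.026],velocity=.12); r.close_gripper(60)
print('grip',readout.get_width(),readout.get_grasp_force(),pose()[0])
r.move_l([*tc,.2],velocity=.2); print('lift',readout.get_width(),readout.get_wrist_force())
b=np.radians(-3.7); vx=np.array([np.cos(b),np.sin(b)]); G=np.array([.4267,-.1465])+.005*vx; t=down(b+np.pi)
r.move_to([*G,.2],t); r.move_l([*G,.125],velocity=.1)
print(readout.get_wrist_force()); s=r.move_l([*G,.1045],velocity=.03,stop_force=12); print(s,pose()[0],G,readout.get_wrist_force(),readout.get_width(),readout.get_clock())
E
```

```text
grip 0.00891667995998858 58.93657565116882 [0.43549777 0.13016762 0.02618243]
lift 0.009094731476688198 [ 0.01235931  0.83219561 -1.45530331]
[-0.35983023 -0.138053   -1.59221139]
True [ 0.43146451 -0.14688846  0.10619584] [ 0.43168958 -0.14682266] [-1.55371843  0.36185822  8.96502102] 0.009481856759737462 11.475
```

```bash
python3 - <<'E'
from h import *
r.open_jaws(); p0=pose()[0]; r.move_l(p0+[0,0,.1],velocity=.2)
r.move_to([.5,-.12,.36],down(0)); p,d,C=wsnap('wD'); P=cloud(d,C)
b=np.radians(-3.7); q=P[...,:2]-np.array([.4267,-.1465]); X=q@[np.cos(b),np.sin(b)]; Y=q@[-np.sin(b),np.cos(b)]; Z=P[...,2]
for sx in(-1,1):
    for sy in(-1,1):
        k=(abs(X-sx*.022)<.012)&(abs(Y-sy*.032)<.01)&(Z>.06); print(sx,sy,k.sum(),np.median(Z[k]).round(4))
T,m=blob(P,(.4267,-.1465),.06,.11,.135); print(rect(T),np.median(T[:,2]))
cv2.imwrite('pics/D2.png',cv2.resize(p[180:320,260:420],None,fx=3,fy=3)[:,:,::-1])
# carriers from the top view again
Pt=cloud(imaging.read_camera('top')[1],cam('top'))
for k,c in {'eflat':(.6113,.3493),'stack':(.6063,.167),'octave':(.4538,.3614)}.items():
    T,m=blob(Pt,c,.07,.036,.055); print(k,None if T is None else (len(T),rect(T)))
E
```

```text
-1 -1 280 0.0844
-1 1 229 0.0843
1 -1 308 0.0844
1 1 307 0.0845
(array([ 0.42644083, -0.14642348]), [10.116767883300781, 40.36176300048828], np.float32(176.72824)) 0.1238997295950448
eflat (75, (array([0.61006494, 0.34796069]), [10.914395332336426, 37.82987976074219], np.float32(5.920701)))
stack (67, (array([0.6041236, 0.1649304]), [10.02298641204834, 38.5650634765625], np.float32(6.98746)))
octave (74, (array([0.45294797, 0.36001654]), [11.574892044067383, 38.73858642578125], np.float32(12.026487)))
```

View pics/D2.png

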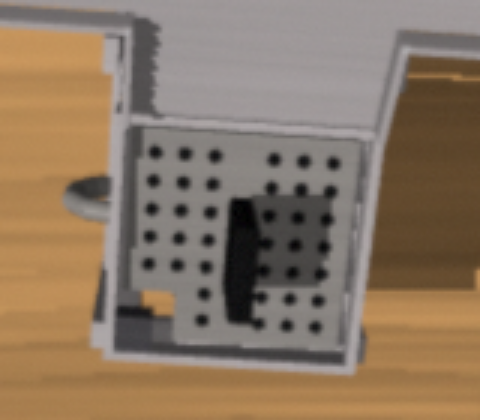

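The strainer lies flat at 84.4 mm on top at all four corners, with its notch around the key at lower left in the crop, around (150,320). Next come the carriers, starting with stack on stud 3 (the far one).

```bash
cat > hang.py <<'E'
from h import *
EX=R.from_euler('z',-3.7,degrees=True); CH=EX*R.from_euler('y',-25,degrees=True)
O=np.array([.4268,-.1466,0])+EX.apply([.055,0,.098]); Q=(CH*R.from_matrix(np.diag([-1,1.,-1]))).as_quat()
H=.027
def chute(x,y,z): return O+CH.apply([x,y,z])
def tcp(cx,y,h): return chute(cx-.022,y,h+H)     # carrier origin at cx, underside h off the surface
def find(c,name):
    r.move_to([c[0]-.05,c[1],.30],down(0)); r.sleep(.1)
    p,d,C=wsnap(name); P=cloud(d,C); T,m=blob(P,c,.09,.036,.055); t,s,a=rect(T)
    M=cv2.cvtColor(p,cv2.COLOR_RGB2HSV); M=(M[...,1]<40)&(M[...,2]>90); T2,_=blob(P,t,.12,-.003,.02,M); t2,s2,a2=rect(T2)
    print('tab',t.round(4),np.round(s),round(a,1),'top z',np.median(T[:,2]).round(4),'plate',t2.round(4),np.round(s2),round(a2,1))
    if s2[1]>138: a=a2
    if a>90: a-=180
    return t,np.radians(a)
def pick(t,a):
    g=down(a); r.move_to([*t,.14],g); r.move_l([*t,H],velocity=.12); r.close_gripper(80)
    print('grip',readout.get_width().__round__(4),pose()[0].round(4)); r.move_l([*t,.30],velocity=.25); print('lift',readout.get_width().__round__(4))
def hang(y,cx=.162):
    r.move_to(tcp(cx,y,.12),Q); r.move_l(tcp(cx,y,.022),velocity=.15); r.sleep(.2)
    s=r.move_l(tcp(cx,y,-.001),velocity=.03,stop_force=8); q=CH.inv().apply(pose()[0]-O); print('down',s,(q*1000).round(1),'h',((q[2]-H)*1000).round(1),readout.get_wrist_force().round(1))
    if q[2]-H>.004: return False
    s=r.move_l(tcp(.1315,y,max(q[2]-H,0)+.0005),velocity=.03,stop_force=12); q=CH.inv().apply(pose()[0]-O); print('slid',s,(q*1000).round(1),'origin x',((q[0]+.022)*1000).round(1),readout.get_wrist_force().round(1))
    return True
def release():
    r.open_jaws(); r.sleep(.3); p=pose()[0]; r.move_l(p+CH.apply([0,0,.12]),velocity=.2)
E
python3 - <<'E'
from hang import *
t,a=find(np.array([.6063,.167]),'f1'); pick(t,a); print(hang(-.076),readout.get_clock())
E
```

```text
tab [0.6064 0.167 ] [10. 40.] 7.0 top z 0.0442 plate [0.5974 0.1659] [ 51. 144.] 7.0
grip 0.0085 [0.6065 0.167  0.0272]
lift 0.0089
down True [139.8 -75.8  27.5] h 0.5 [-2.7  0.8  7.4]
slid True [110.5 -76.1  27.6] origin x 132.5 [ 3.  -1.7 -1.8]
True 25.65
```

```bash
cat >> hang.py <<'E'
def check(name,ys):
    r.move_to([.5,-.12,.36],down(0)); p,d,C=wsnap(name); P=CH.inv().apply((cloud(d,C)-O).reshape(-1,3)).reshape(480,640,3)
    for y in ys:
        m=(abs(P[...,1]-y)<.03)&(P[...,2]>.034)&(P[...,2]<.055)&(P[...,0]>.05)&(P[...,0]<.2); T=P[m]; t,s,a=rect(T)
        print('hung tab (want 111)',(t*1000).round(1),np.round(s),round(a,1),'top',(np.median(T[:,2])*1000).round(1))
        for x0 in(.14,.186):
            k=(abs(P[...,1]-y)>.012)&(abs(P[...,1]-y)<.024)&(abs(P[...,0]-x0)<.006)&(P[...,2]>-.01)&(P[...,2]<.02); print('  plate top',x0,(np.median(P[k][:,2])*1000).round(1),k.sum())
    return p
E
python3 - <<'E'
from hang import *
release(); p=check('g1',[-.076]); print(readout.get_clock())
cv2.imwrite('pics/g1c.png',cv2.resize(p[0:220,180:560],None,fx=2,fy=2)[:,:,::-1])
E
```

```text
hung tab (want 111) [110.7 -75.4] [10. 40.] 0.1 top 44.0
  plate top 0.14 4.8 400
  plate top 0.186 4.8 516
29.9667
```

View pics/g1c.png

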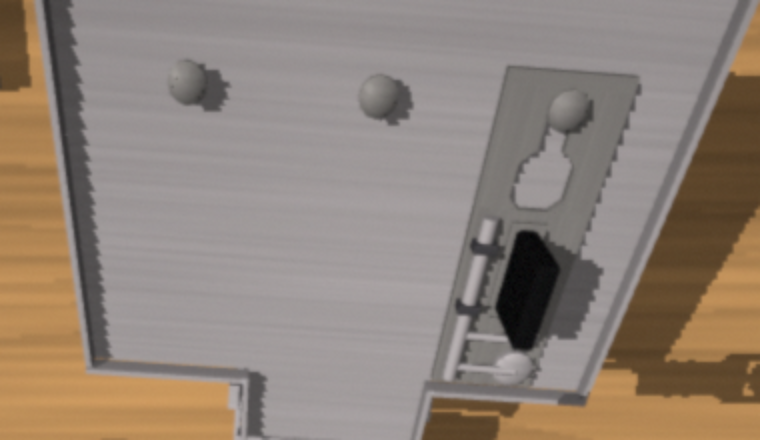

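Stack hangs flat, with the stud head at (570,110) at the closed end of its slot. Next is octave on stud 2, using the same routine with a fresh look before the grasp.

```bash
python3 - <<'E'
from hang import *
t,a=find(np.array([.4538,.3614]),'f2'); pick(t,a)
ok=hang(0.); print(ok,readout.get_clock())
if ok: release(); check('g2',[-.076,0.]); print(readout.get_clock())
E
```

```text
tab [0.4537 0.362 ] [10. 40.] 9.8 top z 0.0442 plate [0.4447 0.3607] [ 52. 144.] 9.6
grip 0.0083 [0.4538 0.362  0.0272]
lift 0.0087
down True [1.398e+02 1.000e-01 2.740e+01] h 0.4 [-3.1  0.9  6.3]
slid True [110.6  -0.   27.7] origin x 132.6 [0.9 0.6 1.4]
True 41.2417
hung tab (want 111) [110.8 -75.4] [10. 40.] 178.9 top 44.1
  plate top 0.14 4.9 396
  plate top 0.186 4.8 511
hung tab (want 111) [110.6   0.3] [10. 40.] 179.9 top 44.2
  plate top 0.14 4.8 404
  plate top 0.186 4.7 518
45.4167
```

```bash
python3 - <<'E'
from hang import *
t,a=find(np.array([.6113,.3493]),'f3'); pick(t,a)
ok=hang(.076); print(ok,readout.get_clock())
if ok: release(); check('g3',[-.076,0.,.076]); print(readout.get_clock()); snap('top','top9')
E
```

```text
tab [0.6116 0.3498] [10. 40.] 5.9 top z 0.0441 plate [0.6024 0.3488] [ 51. 144.] 5.8
grip 0.0084 [0.6117 0.3498 0.0273]
lift 0.0088
down True [139.7  76.   27.3] h 0.3 [-3.9 -0.4  7.9]
slid True [110.6  75.7  27.5] origin x 132.6 [ 2.3 -1.2 -1. ]
True 56.2
hung tab (want 111) [110.6 -75.3] [10. 40.] 0.2 top 44.1
  plate top 0.14 4.9 406
  plate top 0.186 4.8 525
hung tab (want 111) [110.7   0.3] [10. 40.] 0.1 top 44.3
  plate top 0.14 4.8 406
  plate top 0.186 4.7 517
hung tab (want 111) [111.   75.9] [10. 41.] 0.2 top 44.2
  plate top 0.14 5.0 437
  plate top 0.186 4.7 528
60.0667
```

View pics/g3.png

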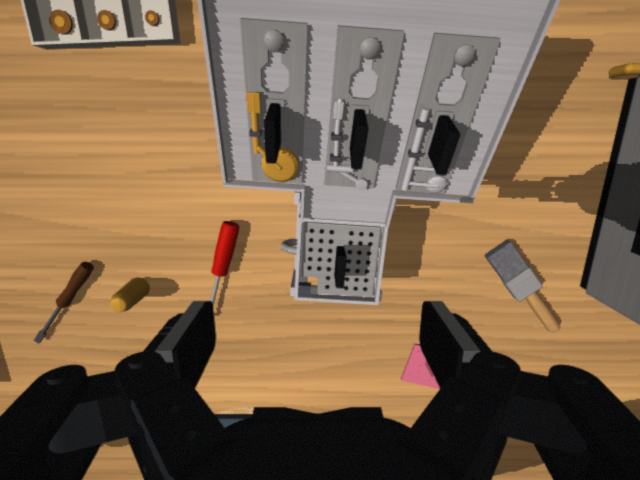

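View pics/top9.png

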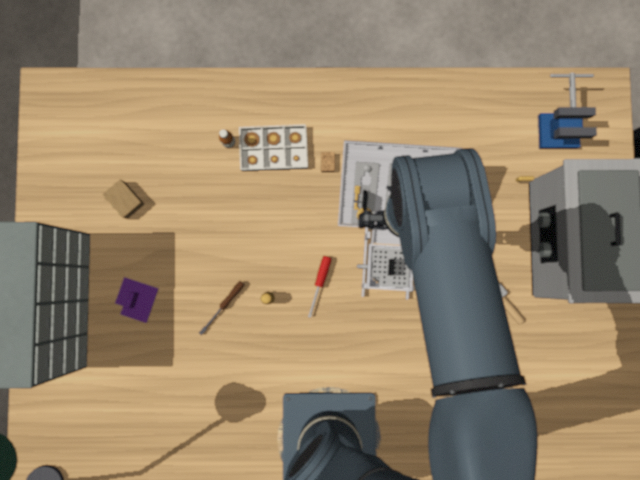

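All three carriers hang with the stud heads at their slot ends, at (274,40), (371,47) and (465,55). The strainer is seated at (340,262), the bystanders in view have not moved, and no carrier is left on the bench.

```bash
python3 -c "
from h import *
print(job.hand_in())"
```

```text
the job is handed in; nothing more can be done
None
```

The job is handed in: the strainer lies flat in the collar with its notch at the key, the stack, octave and E-flat carriers each hang fully down on their own stud (3, 2 and 1), and it took about 60 s of the 210 s allowed.

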